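# Fit the hand wheel to the test valve and shut it

## Task

Take the hand wheel out of its rack, lay it flat on the bench with its boss upward and let go of it. Then take it by the boss, fit its square bore squarely onto the square spindle of the shut-off valve until it sits fully home on the collar, and turn the wheel clockwise (seen from above) until the valve stops. Let go of the wheel and leave it on the valve, and do not push the other parts on the bench about.

Things in the scene. Friction and masses are not known exactly. Their poses are not given: they have to be found in the camera images.
- wheel_center (a point): Hand wheel's centre: on its axis, half-way along its boss, 17 mm from the flat underside. Own z = the wheel's axis, from the flat underside toward the proud boss; x and y are square to the boss's and bore's sides, along the spokes. Laid flat boss up, it is 17 mm above the bench; seated on the valve, 17 mm above the collar. At the start z is level and points away from the robot.
- wheel: Aluminium hand wheel, 0.22 kg: round rim (outer dia 92, inner 74, 10 thick), four spokes, square boss 30 x 30 with a square through bore 17.5 wide, parallel to it. Boss 34 long: flush with the flat underside, 24 proud of the other face (mm). Origin: centre of the underside, axes as wheel_center. Starts on edge in the rack; rim's top, 46 mm above its axis, is free to pinch across its thickness.
- rack: Dark steel rack fixed to the bench: base 70 x 110 x 8 mm with one slot, 11.6 mm wide, between two cheeks whose tops are 29 mm above the bench. Origin: centre of its underside; the slot runs along its own y, z is up. It holds the lowest 21 mm of the wheel's rim; the wheel is lifted straight up out of it.
- spindle_seat (a point): Point on the valve spindle's axis, on top of its round collar, where the wheel's underside comes to rest, 66 mm above the bench. z is up; x and y are square to the sides of the square spindle and turn with it. The steel spindle is 16 mm square for 24 mm above this point, then tapers over 8 mm to a 10 mm square tip. The wheel goes on in any of the four quarter turns.
- valve: Shut-off valve fixed to the bench: grey round body on a 110 x 110 x 10 mm base plate, above it a steel disc, 110 mm diameter, top 54 mm above the bench, with the spindle in its middle; a dark pointer on the spindle swings between two pins on the disc. Origin: centre of the underside, on the spindle axis, z up.
- spindle (a joint): Angle of the valve spindle (rad), growing as it turns clockwise seen from above: 0 = fully open, 1.35 = shut, against the stop. It starts between 0 and 0.4, stays where it is left and needs about 0.12 N m to turn. The seated wheel has about 0.1 rad of rotational play on it either way.
- casting: Bystander: light grey machined casting, 51 x 55 x 42 mm, standing in front of the clamp fixture; the bench beside it to the left (+y), from 5 to 15 cm off, is always clear and can take the wheel. Origin: centre of its underside.
- stamp: Bystander: wooden hand stamp, 32 mm diameter, 63 mm tall. Origin: centre of its underside.
- stator: Bystander: stator ring with a green top, 58 x 58 x 31 mm. Origin: centre of its underside.
- tape: Bystander: yellow tape roll lying flat, 90 mm diameter, 24 mm tall. Origin: centre of its underside.

How it is judged:
By the outcome, as a careful person would: the job done as asked, in the order asked, and still so for the second after the job is handed in, with the robot touching nothing.
It also fails if it takes over 72 s, if anything falls off the work surface, if the arm or the gripper's body presses on something with over 40 N, if the wrist force passes 120 N, or if a joint passes its speed limit or range.

## Robot

A 6-joint arm with a two-finger parallel gripper is mounted at the origin on a cart in front of the work surface, level with it; the furniture and walls round the work are solid. World frame = base frame: x ahead of the robot, y to its left, z up, the work surface at z = 0. Lengths are in m, angles in rad, forces in N, time in s.
With the tool pointing down it reaches from about 0.15 to 0.775 m from the base axis. Payload 6.1 kg.
Tool frame: the origin (TCP) lies between the finger pads; the fingertips stand 11 mm ahead of it and the grasp point (between the pads) lies 8 mm behind it; z points along the fingers, x is the direction in which the jaws open and shut, and the axes are right-handed (so a half turn about z gives the same grasp; the last joint's range is limited). The gripper opens to 85 mm and grips with 20 to 120 N. Pads are 22 mm wide; open, the fingers measure 114 mm over their backs; the gripper's body (76 mm by 85 mm) begins 54 mm behind the grasp point. The pads swing forward as they close: fully open they stand 13 mm farther back than shut.
Start: joints at [-1.187, 0.126, -0.04, 1.405, 0, 1.571], TCP at [0.197, -0.487, 0.207] pointing down, gripper open.
Joint ranges: [-2.72, 2.72], [-0.95, 1.95], [-1.27, 1.35], [-1.78, 2.02], [-1.46, 1.47], [-3.14, 3.14]. Speed limits (rad/s): [2.39, 2.39, 3.01, 3.14, 3.14, 3.14].

## Interface

Orientations are given as a 3x3 rotation matrix whose columns are the frame's x, y, z axes.
In Python, from bench import monitor, optics, arm gives the robot as it stands.
- The arm moves only by the shell command python3 -m handwheel 'ROWS' [FORCE]. ROWS is JSON, a list of rows, each a list of 7 numbers: the shift along the tool's x, y, z as a fraction of full scale, then the turn, a rotation vector about the tool's x, y, z as a fraction of full scale, then the gripper command: -1 is fully open, 1 is shut, values between are in proportion. In form: [[dx, dy, dz, wx, wy, wz, fingers], ...]. A call has exactly 5 rows; each row shifts and turns the commanded pose from where the row before left it, along the tool's axes as they then stand; what a row does not reach is not made up. Full scale, the value 1, is 400 mm for a shift and pi rad for a turn. A row lasts 1/12 s, in which the tool goes at most 41.7 mm and 7.16 degrees, less where a joint would pass 70% of its speed; a pose out of reach is approached as far as the arm can. A call with a number of a shift or a turn outside -1 to 1 is refused whole. A call with a gripper value outside its range is refused whole. The fingers move at their own pace and stop on an object; FORCE is the grip in N (left out, the last holds). Time passes only in rows, so rows that do not move let the fingers close, or fill a call up. It gives the time, the measured TCP pose, the force and the opening at its end, in the units of the state.
- monitor.get_obs(): the state, without advancing time (a new reading comes with each control period).
- optics.camera(name): name is "side" or "top"; returns the picture (400x640x3 uint8, red, green, blue); there is no depth.
- optics.camera_model(name): a dict with "intrinsics" (3x3 intrinsics, pixels), "rvec" (rotation vector, rad) and "tvec" (3), from world to camera coordinates, as OpenCV has them. Camera axes: x right, y down, z forward; pixel columns grow to the right and rows downward; lengths in m; the calibration is good to about 2 mm. A picture is of the moment at which its call begins. camera_model takes no time and is no camera call.
- arm.sign_off(): hands the job in, once; it reports no verdict.
The state is a dict: "t": time; "joints": joint angles; "dq": joint speeds; "joint_torque": joint torques, N m; "tcp_pos": TCP position; "ee_rot": TCP orientation; "force": force on the tool from outside, world axes, zero at the start; "moment": the same for the moment, N m; "grip_width": finger opening in m.
Only numpy, scipy, OpenCV 4.12 (cv2) and the standard library are available. Lean on these libraries where they do the work, as an engineer would, in place of code of your own. Each camera call takes 0.05 s, during which the arm holds its last target. There are 200 camera calls.

## Working session

There is one attempt and no reset: what is moved stays moved. The work goes in short steps, Python scripts to look and compute and a shell command to move; the robot and the scene stay as the last step left them, time stands still between calls to the robot, and variables do not carry over. Pictures are saved under pics/ and viewed, about 8 in all and at most 12, crops included, and the job is handed in when it is done.

```bash
ls; mkdir -p pics; python3 - <<'E'
from bench import monitor, optics
import cv2,numpy as np
for n in("side","top"):
    im=optics.camera(n); cv2.imwrite(f"pics/{n}0.png",im[:,:,::-1])
    m=optics.camera_model(n); R=cv2.Rodrigues(np.array(m["rvec"]))[0]
    print(n,m["intrinsics"],"C",-R.T@np.array(m["tvec"]).ravel(),R.round(2).tolist())
s=monitor.get_obs(); print(s)
E
```

```text
pics
side [[377.59024361   0.         318.53547898]
 [  0.         377.59024361 199.28107573]
 [  0.           0.           1.        ]] C [0.54982599 0.75289117 0.75011634] [[-1.0, -0.02, -0.01], [-0.0, 0.66, -0.75], [0.02, -0.75, -0.66]]
top [[377.25745002   0.         326.24024344]
 [  0.         377.25745002 198.40887084]
 [  0.           0.           1.        ]] C [ 5.28484275e-01 -1.04930802e-03  1.07808408e+00] [[-0.01, -1.0, -0.02], [-1.0, 0.01, -0.04], [0.04, 0.02, -1.0]]
{'t': 0.1, 'joints': array([-1.18697485e+00,  1.26333439e-01, -4.05117130e-02,  1.40537720e+00,
       -6.80784923e-06,  1.57079716e+00]), 'dq': array([ 0.00148706, -0.00143023,  0.00245352, -0.00103046, -0.0005672 ,
       -0.00124286]), 'joint_torque': array([ 1.54552396e-03, -4.36904669e+01,  3.53604770e+01,  1.38042279e-02,
        2.06630380e-04, -7.11067344e-06]), 'tcp_pos': array([ 0.1964451 , -0.4864359 ,  0.20599698]), 'ee_rot': array([[ 3.74465465e-01, -9.27240704e-01, -5.40312114e-04],
       [-9.27239765e-01, -3.74465855e-01,  1.31972074e-03],
       [-1.42602723e-03,  6.80903703e-06, -9.99998983e-01]]), 'force': array([-0.16727167,  0.2513902 ,  0.71325537]), 'moment': array([-0.00163046,  0.00116881, -0.00831934]), 'grip_width': 0.08558215989516796}
```

View pics/side0.png

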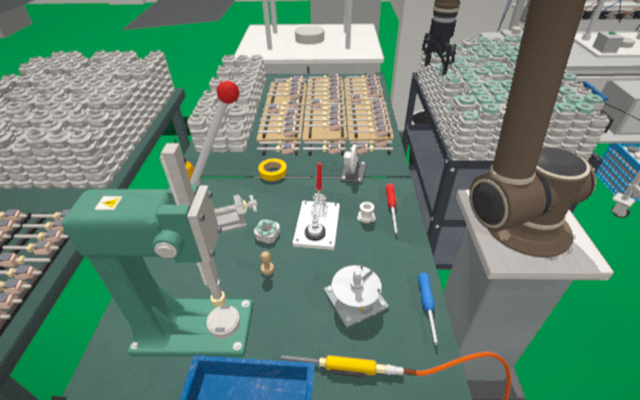

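View pics/top0.png

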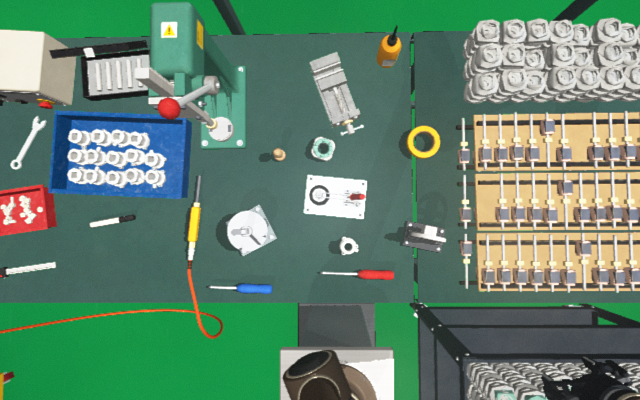

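The side view shows the rack and wheel at about (353,163), the valve disc at (357,288), the casting at (367,212) and the stator at (267,231). In the top view the rack and wheel are at (425,235), the valve at (250,230), the casting at (348,246) and the toggle fixture at (335,197). Next I'll enlarge crops of the wheel and valve.

```bash
cat > h.py <<'E'
from bench import monitor, optics
import cv2,numpy as np
from scipy.spatial.transform import Rotation as Ro
M={n:optics.camera_model(n) for n in("side","top")}
def ray(n,p):
    m=M[n];R=cv2.Rodrigues(np.array(m["rvec"]))[0]
    d=R.T@np.linalg.inv(m["intrinsics"])@np.array([p[0],p[1],1.]); return -R.T@np.array(m["tvec"]).ravel(),d/np.linalg.norm(d)
def plane(n,p,z):
    c,d=ray(n,p); return c+d*(z-c[2])/d[2]
def tri(ps,pt):
    a,u=ray("side",ps);b,v=ray("top",pt)
    s=np.linalg.lstsq(np.c_[u,-v],b-a,rcond=None)[0]
    P,Q=a+s[0]*u,b+s[1]*v; return (P+Q)/2,np.linalg.norm(P-Q)
def proj(n,P):
    m=M[n]; return cv2.projectPoints(np.array(P,float).reshape(-1,1,3),np.array(m["rvec"],float),np.array(m["tvec"],float),np.array(m["intrinsics"],float),None)[0].reshape(-1,2)
def crop(im,x,y,w,h,k): return cv2.resize(im[y:y+h,x:x+w],None,fx=k,fy=k,interpolation=cv2.INTER_CUBIC)
E
python3 - <<'E'
import cv2,numpy as np
from h import *
s=cv2.imread("pics/side0.png");t=cv2.imread("pics/top0.png")
a=np.hstack([crop(t,395,205,65,50,6),crop(s,325,130,65,60,6)[:300]])
b=np.hstack([crop(t,218,198,65,65,6)[:300],crop(s,318,255,65,75,6)[:300]])
cv2.imwrite("pics/c1.png",np.vstack([a,b]))
E
```

```text
(no output)
```

View pics/c1.png

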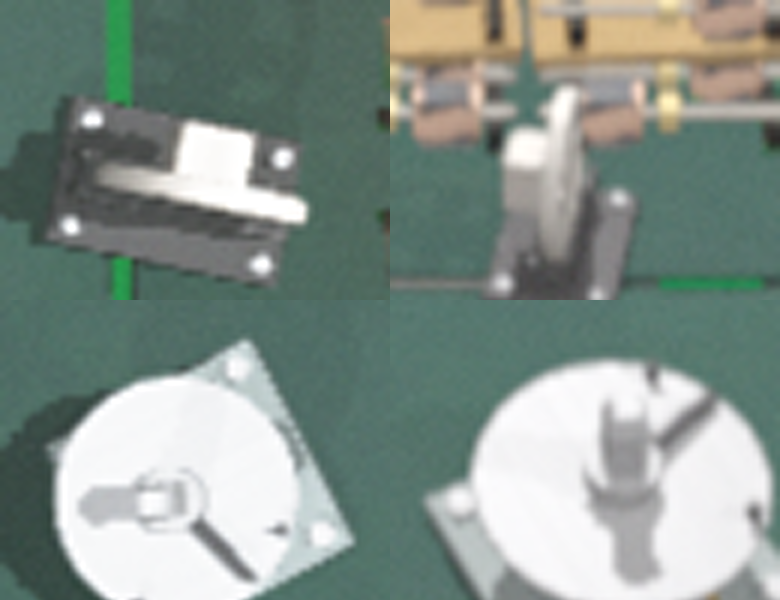

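The crop shows four rack bolts (in top-image pixels about (410,225), (442,231), (407,243) and (439,249)). The boss is on the far (+x) side and looks roughly square-on. The pointer is about 45° below right of the spindle, with pins at about (264,286−) and near the bottom edge. Now I'll measure these.

```bash
python3 - <<'E'
from h import *
t=cv2.imread("pics/top0.png");s=cv2.imread("pics/side0.png")
np.set_printoptions(precision=4,suppress=True)
b=[(92,120),(283,158),(70,226),(262,264)]
P=np.array([plane("top",(395+x/6-.4,205+y/6-.4),.010) for x,y in b]); print("bolts",P[:,:2].tolist())
print("rack c",P.mean(0)); 
d=(P[0]-P[1])+(P[2]-P[3]); print("slot yaw deg",np.degrees(np.arctan2(d[1],d[0])), np.linalg.norm(d)/2, np.linalg.norm(P[0]-P[2]))
# rim: bright mask in side/top
for n,im,c,zz in(("top",t,(250,230),.054),("side",s,(357,288),.054)):
    g=im.min(2); x,y=c; k=np.zeros_like(g); cv2.circle(k,c,34,255,-1)
    m=((g>205)&(k>0)).astype(np.uint8); m=cv2.morphologyEx(m,cv2.MORPH_CLOSE,np.ones((9,9)))
    cs=max(cv2.findContours(m,0,1)[0],key=cv2.contourArea); h=cv2.convexHull(cs); e=cv2.fitEllipse(h)
    W=np.array([plane(n,q[0],zz)[:2] for q in h]); (cx,r)=cv2.minEnclosingCircle((W*1000).astype(np.float32))
    print(n,"disc",e,plane(n,e[0],zz),cx,r)
for q in [(225+0,0)]: pass
f=lambda x,y,z:plane("top",(218+x/6-.4,198+(y-300)/6-.4),z)
print("pin",f(277,529,.06),"pointer tip",f(252,577,.06),"tip sq",f(155,503,.098))
print("base corners",f(247,340,.01),f(353,543,.01))
cm=plane("top",(348,246),.03);print("casting~",cm)
print("fixture front",plane("top",(305,217),.01),plane("top",(367,217),.01))
# rim top tri
print("rim top ends", plane("top",(395+100/6,205+178/6),.085), plane("top",(395+300/6,205+210/6),.085))
cv2.imwrite("pics/c2.png",np.hstack([crop(t,233,215,30,34,17)[:560],crop(s,345,262,16,34,17)[:560]]))
E
```

```text
bolts [[0.4990000699740633, -0.20979144346162815], [0.48073563146984954, -0.29827311552951613], [0.4495978652085276, -0.198749063059524], [0.4315000983813345, -0.2875697883974726]]
rack c [ 0.4652 -0.2486  0.01  ]
slot yaw deg 78.41015573034149 0.0904963398464554 0.050621260362032586
top disc ((250.94412231445312, 229.3890380859375), (42.889923095703125, 49.7929573059082), 59.417301177978516) [0.4899 0.2295 0.054 ] (487.0044250488281, 230.67752075195312) 66.85230255126953
side disc ((357.8136291503906, 287.1885986328125), (39.35890197753906, 59.56430435180664), 106.58830261230469) [0.4822 0.2481 0.054 ] (484.0732116699219, 253.3580780029297) 66.33443450927734
pin [0.4727 0.1933 0.06  ] pointer tip [0.4512 0.2046 0.06  ] tip sq [0.4863 0.2393 0.098 ]
base corners [0.5594 0.2172 0.01  ] [0.4632 0.1668 0.01  ]
casting~ [ 0.4416 -0.0347  0.03  ]
fixture front [0.5223 0.0856 0.01  ] [ 0.5211 -0.0896  0.01  ]
rim top ends [ 0.4748 -0.1992  0.085 ] [ 0.4605 -0.2853  0.085 ]
```

View pics/c2.png

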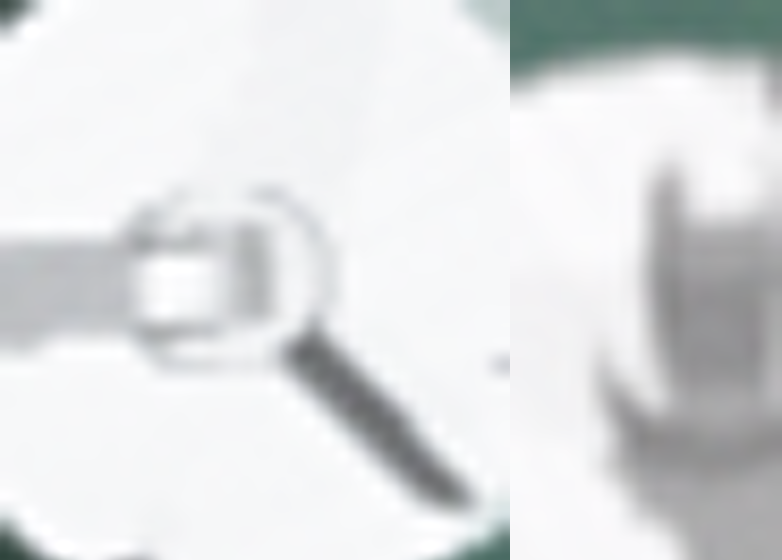

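The crop shows the spindle tip square at top-crop (182,285) with sides aligned with the image axes. The pointer runs along its diagonal at about 44° below right, and the collar circle is centred near (232,278).

```bash
python3 - <<'E'
from h import *
np.set_printoptions(precision=4,suppress=True)
t=cv2.imread("pics/top0.png");s=cv2.imread("pics/side0.png")
print("tip tri",tri((357.1,272.7),(243.2,231.3)))
print("tip side plane",plane("side",(357.1,272.7),.098),"top",plane("top",(243.2,231.3),.098),"collar top",plane("top",(246.1,230.9),.066))
for n,im,c in(("top",t,(249,230)),("side",s,(357,286))):
  for th in(225,235):
    g=im.min(2); k=np.zeros_like(g); cv2.circle(k,c,36,255,-1)
    m=((g>th)&(k>0)).astype(np.uint8)
    cs=max(cv2.findContours(m,0,1)[0],key=cv2.contourArea); h=cv2.convexHull(cs)[:,0]
    W=np.array([plane(n,q,.054)[:2] for q in h.astype(float)])
    # robust circle radius 55mm
    from scipy.optimize import least_squares
    r=least_squares(lambda p:np.hypot(*(W-p).T)-.0545,W.mean(0),loss="soft_l1",f_scale=.001); print(n,th,r.x,abs(r.fun).mean(),len(W))
A=np.array([.487,.235])
f=lambda x,y,z:plane("top",(233+x/17-.5,215+y/17-.5),z)[:2]
a,b=f(300,345,.06),f(460,500,.06); g=lambda v:np.degrees(np.arctan2(v[1],v[0]))
p1=f(503,365,.06);p2=plane("top",(218+140/6-.4,198+298/6-.4),.06)[:2]
print("pointer",a,b,g(b-a),g(b-A),"pins",p1,g(p1-A),p2,g(p2-A))
# wheel boss face corners
q=lambda x,y,z:plane("top",(395+x/6-.4,205+y/6-.4),z)
print("boss top corners",[q(x,y,.069)[:2] for x,y in((183,122),(255,133),(247,188),(177,180))])
E
```

```text
tip tri (array([0.486 , 0.2405, 0.0955]), np.float64(0.0010868830478876117))
tip side plane [0.4857 0.2425 0.098 ] top [0.4867 0.2399 0.098 ] collar top [0.4863 0.2399 0.066 ]
top 225 [0.4861 0.24  ] 0.0007948558461001574 23
top 235 [0.4857 0.2403] 0.0010047727718213923 25
side 225 [0.4872 0.2416] 0.0014804714557126925 25
side 235 [0.4858 0.2405] 0.0018971279336772535 30
pointer [0.4755 0.2303] [0.4509 0.2047] -133.96180954221927 -140.03944735495824 pins [0.4722 0.1979] -111.7478764234397 [0.4421 0.2553] 155.71638673314214
boss top corners [array([ 0.4995, -0.2383]), array([ 0.4945, -0.2698]), array([ 0.4703, -0.2658]), array([ 0.474 , -0.2352])]
```

Valve axis: (0.486, 0.240), the same from the tip, collar and disc. Spindle yaw is about 0°, with about 58° to turn to shut. The wheel in the rack is at (0.465, −0.249) with its axis at yaw −11.6°. Moving now.

```bash
R='[-0.03,-0.0844,0,0,0,0,-1]'; python3 -m handwheel '[[-0.03,-0.0844,0,0,0,0,-1],[-0.03,-0.0844,0,0,0,0,-1],[-0.03,-0.0844,0,0,0,0,-1],[-0.03,-0.0844,0,0,0,0,-1],[-0.03,-0.0844,0,0,0,0,-1]]' 60
python3 -m handwheel '[[-0.03,-0.0844,0,0,0,0,-1],[-0.03,-0.0844,0,0,0,0,-1],[-0.03,-0.0844,0,0,0,0,-1],[-0.03,-0.0844,0,0,0,0,-1],[-0.03,-0.0844,0,0,0,0,-1]]'
python3 -m handwheel '[[0,0,0,0,0,-0.039,-1],[0,0,0,0,0,-0.039,-1],[0,0,0,0,0,-0.039,-1],[0,0,0,0,0,-0.039,-1],[0,0,0,0,0,-0.039,-1]]'
python3 -m handwheel '[[0,0,0,0,0,-0.039,-1],[0,0,0,0,0,-0.039,-1],[0,0,0,0,0,-0.039,-1],[0,0,0,0,0,0,-1],[0,0,0,0,0,0,-1]]'
```

```text
t: 0.52
tcp_pos: [0.3313, -0.3666, 0.2064]
ee_rot: [[0.374, -0.927, -0.0], [-0.927, -0.374, 0.0], [-0.001, 0.0, -1.0]]
force: [-0.7, -0.5, 0.1]
grip_width: 0.0854
t: 0.93
tcp_pos: [0.4656, -0.2475, 0.2064]
ee_rot: [[0.375, -0.927, -0.001], [-0.927, -0.375, 0.0], [-0.0, 0.0, -1.0]]
force: [1.2, -0.8, 0.8]
grip_width: 0.0855
t: 1.35
tcp_pos: [0.4646, -0.2488, 0.2062]
ee_rot: [[0.843, -0.538, -0.001], [-0.538, -0.843, 0.0], [-0.001, 0.0, -1.0]]
force: [-0.3, -0.2, -0.1]
grip_width: 0.0854
t: 1.77
tcp_pos: [0.4645, -0.249, 0.2063]
ee_rot: [[0.978, -0.209, -0.001], [-0.209, -0.978, 0.0], [-0.001, -0.0, -1.0]]
force: [-0.5, -0.1, -0.4]
grip_width: 0.0855
```

```bash
python3 -m handwheel '[[0,0,0.075,0,0,0,-1],[0,0,0.075,0,0,0,-1],[0,0,0.075,0,0,0,-1],[0,0,0.05,0,0,0,-1],[0,0,0.022,0,0,0,-1]]'
python3 -m handwheel '[[0,0,0,0,0,0,0],[0,0,0,0,0,0,0.3],[0,0,0,0,0,0,0.6],[0,0,0,0,0,0,1],[0,0,0,0,0,0,1]]' 40
python3 -m handwheel '[[0,0,0,0,0,0,1],[0,0,0,0,0,0,1],[0,0,0,0,0,0,1],[0,0,0,0,0,0,1],[0,0,0,0,0,0,1]]'
```

```text
t: 2.18
tcp_pos: [0.4628, -0.2481, 0.0845]
ee_rot: [[0.978, -0.208, -0.004], [-0.208, -0.978, 0.002], [-0.005, -0.001, -1.0]]
force: [-0.7, 0.1, 0.5]
grip_width: 0.0856
t: 2.6
tcp_pos: [0.4655, -0.2496, 0.0893]
ee_rot: [[0.979, -0.206, 0.002], [-0.206, -0.979, -0.001], [0.002, 0.001, -1.0]]
force: [0.1, -0.4, 1.1]
grip_width: 0.0256
t: 3.02
tcp_pos: [0.4647, -0.2491, 0.0879]
ee_rot: [[0.979, -0.205, 0.0], [-0.205, -0.979, 0.0], [0.0, -0.0, -1.0]]
force: [0.1, -1.2, 0.1]
grip_width: 0.0001
```

```bash
python3 - <<'E'
from h import *
t=optics.camera("top")[:,:,::-1];s=optics.camera("side")[:,:,::-1]
cv2.imwrite("pics/t1.png",t);cv2.imwrite("pics/s1.png",s)
print(proj("side",[[.4647,-.2491,.077],[.465,-.249,.1]]),proj("top",[[.465,-.249,.1]]))
cv2.imwrite("pics/c3.png",np.hstack([crop(t,380,195,80,80,5),crop(s,313,120,80,80,5)]))
E
```

```text
[[354.32356747 152.28959308]
 [354.58128759 146.15297244]] [[432.41217317 238.70914547]]
```

View pics/c3.png

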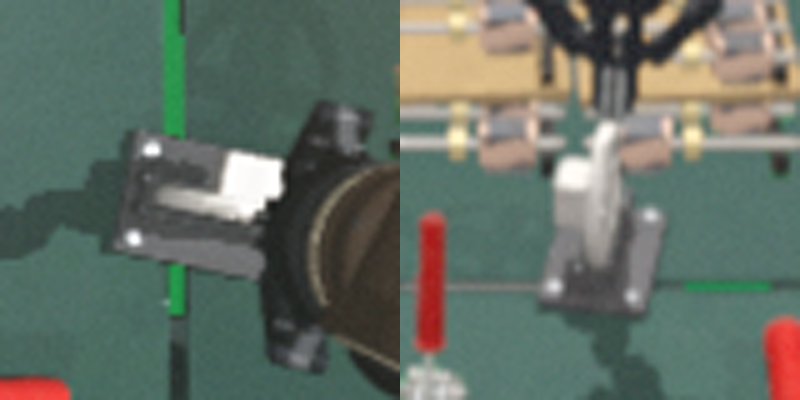

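The crop shows the fingers closed behind (−y of) the rim top, and the wheel hasn't moved (rim top still at side pixel (354,145)). I'll cross-check the rack bolts and the rim's end positions from the two views.

```bash
python3 - <<'E'
from h import *
np.set_printoptions(precision=4,suppress=True)
for p in((363.4,162.8),(343.6,177.2),(359.6,179.2)): print("side bolt",plane("side",p,.01))
T=[(410.0,224.6),(441.8,230.9),(406.3,242.3),(438.3,248.6)]
for ps,pt in zip(((343.6,177.2),(359.6,179.2),(363.4,162.8)),(T[0],T[2],T[3])): print("tri",tri(ps,pt))
print("boss? tip side z100",[plane("side",(354,144.5),z) for z in(.08,.09,.1)])
c=np.array([.4652,-.2486,.054]);u=np.array([.201,.98,0]);
a=np.linspace(0,2*np.pi,13)
print(np.c_[proj("top",c+.046*(np.outer(np.cos(a),u)+np.outer(np.sin(a),[0,0,1]))),proj("side",c+.046*(np.outer(np.cos(a),u)+np.outer(np.sin(a),[0,0,1])))])
t=cv2.imread("pics/top0.png")
cv2.imwrite("pics/c4.png",crop(t,400,215,55,45,14))
E
```

```text
side bolt [ 0.4292 -0.286   0.01  ]
side bolt [ 0.498 -0.207  0.01 ]
side bolt [ 0.4475 -0.1967  0.01  ]
tri (array([ 0.4984, -0.2105,  0.0074]), np.float64(0.0011333466741427533))
tri (array([ 0.4483, -0.1992,  0.008 ]), np.float64(0.0020822457982744083))
tri (array([ 0.4302, -0.288 ,  0.0086]), np.float64(0.002430360668720961))
boss? tip side z100 [array([ 0.4638, -0.2896,  0.08  ]), array([ 0.465, -0.274,  0.09 ]), array([ 0.4663, -0.2585,  0.1   ])]
[[410.9594 234.1866 351.6109 166.689 ]
 [415.0201 235.0993 352.2413 159.4885]
 [422.8315 236.7311 353.3186 151.9233]
 [432.2538 238.6318 354.524  146.2234]
 [440.468  240.2316 355.5087 143.9665]
 [445.0448 241.0584 356.0136 145.6087]
 [444.8372 240.9102 355.9324 150.5232]
 [440.1886 239.8852 355.3103 157.3506]
 [432.5413 238.2955 354.3102 164.3941]
 [423.8725 236.5494 353.1737 169.9461]
 [416.2469 235.0619 352.1808 172.5764]
 [411.5045 234.1927 351.5987 171.4553]
 [410.9594 234.1866 351.6109 166.689 ]]
```

View pics/c4.png

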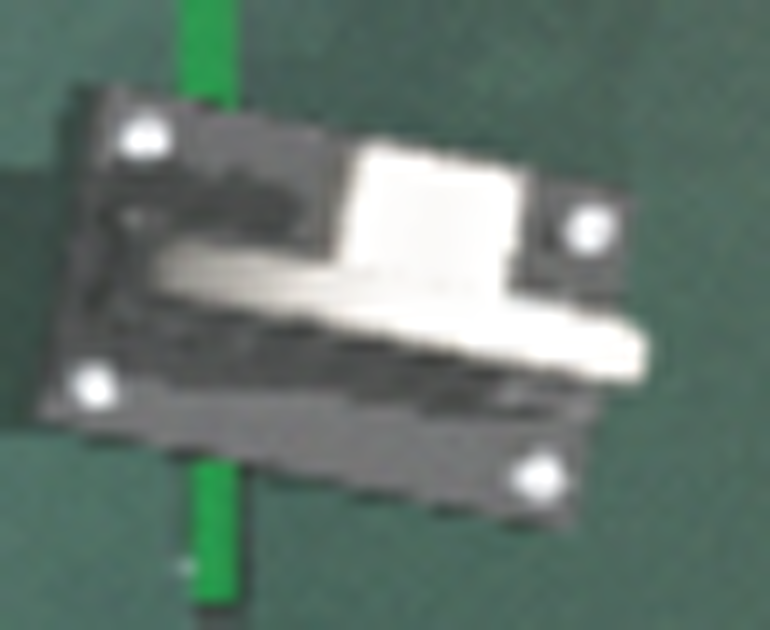

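The rim outline matches the prediction (ends at (411,234) and (446,240)), so the wheel estimate is sound. The fingers look higher or farther back than the reported TCP implies, so I'll take a larger view.

```bash
python3 - <<'E'
from h import *
t=cv2.imread("pics/t1.png");s=cv2.imread("pics/s1.png")
print(monitor.get_obs()["tcp_pos"],monitor.get_obs()["joints"])
x=[[.4647,-.2491,z] for z in(.077,.1,.15,.2,.3)]
print(proj("side",x),proj("top",x))
cv2.imwrite("pics/c5.png",np.hstack([crop(t,400,160,130,200,3),crop(s,300,20,120,180,3.334)[:600]]))
E
```

```text
[ 0.46465557 -0.24908688  0.08786145] [-4.92084298e-01  1.56604913e-01 -2.65533348e-01  1.14873679e+00
  8.05630400e-07  1.28553252e+00]
[[354.32356747 152.28959308]
 [354.67572399 146.1352122 ]
 [355.47320648 132.19819657]
 [356.31758478 117.44161715]
 [358.16460885  85.1625343 ]] [[430.20788893 238.26496295]
 [432.45361389 238.82627344]
 [437.72330522 240.14341294]
 [443.59921025 241.61207326]
 [457.64247817 245.12213517]]
```

View pics/c5.png

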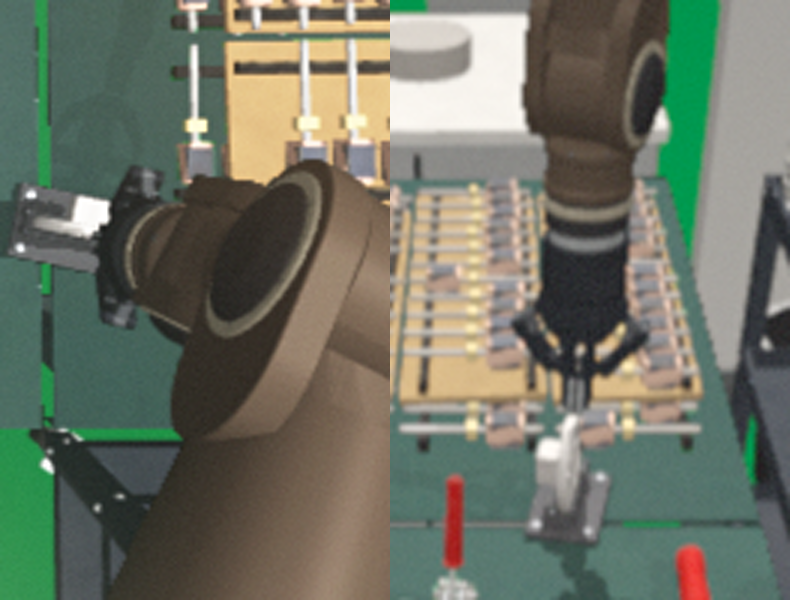

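The crop shows the closed fingertips ending at about side px (355.5,141.5), just above the rim top. The knuckles in both views agree with x and y. So the real tips are at z≈0.115, about 35 mm higher than the reported TCP implies. I'll open, go 28 mm lower and close again.

```bash
python3 - <<'E'
from h import *
print(tri((357.6,117.5),(444,243)))
E
python3 -m handwheel '[[0,0,0,0,0,0,-1],[0,0,0,0,0,0,-1],[0,0,0,0,0,0,-1],[0,0,0,0,0,0,-1],[0,0,0,0,0,0,-1]]'
python3 -m handwheel '[[0,0,0,0,0,0,-1],[0,0,0.02,0,0,0,-1],[0,0,0.02,0,0,0,-1],[0,0,0.02,0,0,0,-1],[0,0,0.01,0,0,0,-1]]'
python3 -m handwheel '[[0,0,0,0,0,0,0],[0,0,0,0,0,0,0.3],[0,0,0,0,0,0,0.5],[0,0,0,0,0,0,0.7],[0,0,0,0,0,0,1]]' 40
python3 -m handwheel '[[0,0,0,0,0,0,1],[0,0,0,0,0,0,1],[0,0,0,0,0,0,1],[0,0,0,0,0,0,1],[0,0,0,0,0,0,1]]'
```

```text
(array([ 0.46113466, -0.25016709,  0.19919672]), np.float64(0.0006368759564925547))
t: 3.53
tcp_pos: [0.4647, -0.2491, 0.0879]
ee_rot: [[0.979, -0.205, -0.0], [-0.205, -0.979, 0.0], [-0.0, -0.0, -1.0]]
force: [-0.6, -0.5, 0.3]
grip_width: 0.0602
t: 3.95
tcp_pos: [0.4639, -0.2487, 0.058]
ee_rot: [[0.979, -0.205, -0.002], [-0.205, -0.979, 0.001], [-0.002, -0.001, -1.0]]
force: [-0.9, -1.3, -0.1]
grip_width: 0.0851
t: 4.37
tcp_pos: [0.465, -0.2493, 0.0603]
ee_rot: [[0.979, -0.205, 0.001], [-0.205, -0.979, -0.0], [0.001, 0.0, -1.0]]
force: [-0.3, 0.1, -0.5]
grip_width: 0.0255
t: 4.78
tcp_pos: [0.465, -0.2493, 0.0603]
ee_rot: [[0.979, -0.205, 0.001], [-0.205, -0.979, -0.0], [0.001, 0.0, -1.0]]
force: [0.3, 0.8, 3.7]
grip_width: 0.0088
```

Caught at 8.8 mm with some upward force, probably on the crown. I'll re-grip 8 mm deeper.

```bash

python3 -m handwheel '[[0,0,0,0,0,0,0.4],[0,0,0,0,0,0,0.4],[0,0,0,0,0,0,0.4],[0,0,0.01,0,0,0,0.4],[0,0,0.01,0,0,0,0.4]]'
python3 -m handwheel '[[0,0,0,0,0,0,0.5],[0,0,0,0,0,0,0.7],[0,0,0,0,0,0,1],[0,0,0,0,0,0,1],[0,0,0,0,0,0,1]]' 60
python3 -m handwheel '[[0,0,0,0,0,0,1],[0,0,0,0,0,0,1],[0,0,0,0,0,0,1],[0,0,0,0,0,0,1],[0,0,0,0,0,0,1]]'
```

```text
t: 5.2
tcp_pos: [0.4647, -0.2491, 0.0515]
ee_rot: [[0.979, -0.205, -0.0], [-0.205, -0.979, -0.0], [0.0, 0.0, -1.0]]
force: [-0.5, 0.1, -0.4]
grip_width: 0.0256
t: 5.62
tcp_pos: [0.4646, -0.249, 0.0517]
ee_rot: [[0.979, -0.205, -0.0], [-0.205, -0.979, 0.0], [-0.0, -0.0, -1.0]]
force: [-0.3, -0.6, -1.8]
grip_width: 0.0082
t: 6.03
tcp_pos: [0.4646, -0.2491, 0.0518]
ee_rot: [[0.979, -0.205, -0.0], [-0.205, -0.979, 0.0], [-0.0, -0.0, -1.0]]
force: [-0.1, -1.4, -3.2]
grip_width: 0.0086
```

```bash

python3 -m handwheel '[[0,0,-0.02,0,0,0,1],[0,0,-0.03,0,0,0,1],[0,0,-0.03,0,0,0,1],[0,0,-0.05,0,0,0,1],[0,0,-0.05,0,0,0,1]]'
python3 -m handwheel '[[0,0,-0.05,0,0,0,1],[0,0,-0.06,0,0,0,1],[0,0,-0.06,0,0,0,1],[0,0,-0.06,0,0,0,1],[0,0,-0.06,0,0,0,1]]'
python3 - <<'E'
from h import *
t=optics.camera("top")[:,:,::-1];s=optics.camera("side")[:,:,::-1]
cv2.imwrite("pics/t2.png",t);cv2.imwrite("pics/s2.png",s)
print(monitor.get_obs()["tcp_pos"],monitor.get_obs()["force"])
cv2.imwrite("pics/c6.png",np.hstack([crop(t,400,160,130,200,3),crop(s,300,20,120,180,3.334)[:600]]))
E
```

```text
t: 6.45
tcp_pos: [0.4642, -0.2489, 0.1248]
ee_rot: [[0.979, -0.205, -0.001], [-0.205, -0.979, 0.0], [-0.001, -0.0, -1.0]]
force: [1.2, -0.4, -3.7]
grip_width: 0.0085
t: 6.87
tcp_pos: [0.4644, -0.249, 0.2418]
ee_rot: [[0.979, -0.205, 0.0], [-0.205, -0.979, -0.0], [0.0, 0.0, -1.0]]
force: [0.4, -0.7, -2.6]
grip_width: 0.0086
[ 0.46611057 -0.24991018  0.24464301] [-0.06466263  0.28583522 -2.67874538]
```

View pics/c6.png

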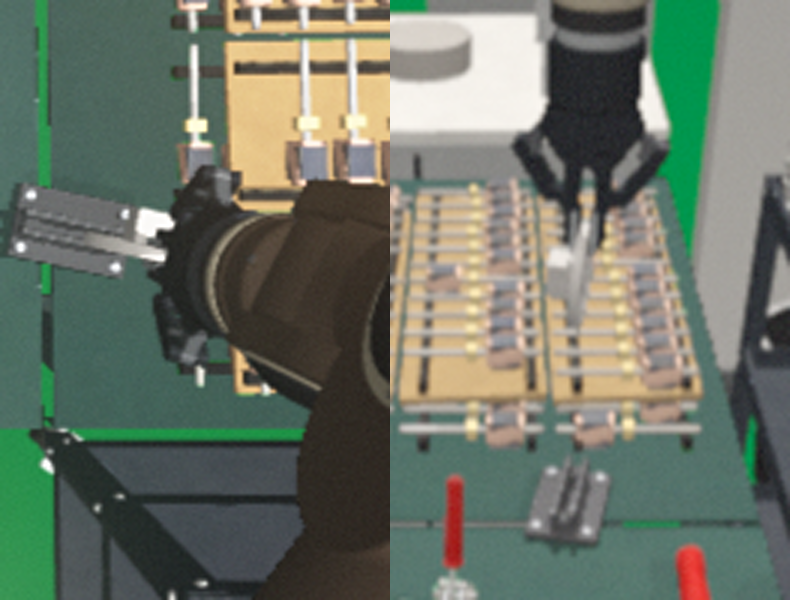

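The wheel is held and clear of the rack, with the rack unmoved. Next I'll carry it to the clear bench spot, line it up radially and tilt it.

```bash

python3 -m handwheel '[[-0.0228,-0.0783,0,0,0,0,1],[-0.0228,-0.0783,0,0,0,0,1],[-0.0228,-0.0783,0,0,0,0,1],[-0.0228,-0.0783,0,0,0,0,1],[-0.0228,-0.0783,0,0,0,0,1]]'
python3 -m handwheel '[[-0.0228,-0.0783,0,0,0,0,1],[-0.0228,-0.0783,0,0,0,0,1],[-0.0228,-0.0783,0,0,0,0,1],[-0.0228,-0.0783,0,0,0,0,1],[-0.0228,-0.0783,0,0,0,0,1]]'
python3 -m handwheel '[[0,0,0,0,0,-0.039,1],[0,0,0,0,0,-0.039,1],[0,0,0,0,0,-0.039,1],[0,0,0,0,0.035,0,1],[0,0,0,0,0.035,0,1]]'
python3 -m handwheel '[[0,0,0,0,0.035,0,1],[0,0,0,0,0.035,0,1],[0,0,0,0,0.035,0,1],[0,0,0,0,0.035,0,1],[0,0,0,0,0.035,0,1]]'
python3 -m handwheel '[[0,0,0,0,0.035,0,1],[0,0,0,0,0.035,0,1],[0,0,0,0,0,0,1],[0,0,0,0,0,0,1],[0,0,0,0,0,0,1]]'
python3 - <<'E'
from h import *
t=optics.camera("top")[:,:,::-1];s=optics.camera("side")[:,:,::-1]
cv2.imwrite("pics/t3.png",t);cv2.imwrite("pics/s3.png",s)
o=monitor.get_obs();print(o["tcp_pos"],o["force"],o["joints"])
p=np.array(o["tcp_pos"]);z=np.array(o["ee_rot"])[:,2]
print(proj("side",[p,p-.04*z,p+.046*z]),proj("top",[p,p-.04*z,p+.046*z]))
cv2.imwrite("pics/c7.png",np.hstack([crop(t,260,170,130,200,3),crop(s,300,120,120,180,3.334)[:600]]))
E
```

```text
t: 7.38
tcp_pos: [0.4513, -0.0851, 0.2391]
ee_rot: [[0.979, -0.206, -0.001], [-0.206, -0.979, 0.0], [-0.001, 0.0, -1.0]]
force: [1.5, 0.1, -3.1]
grip_width: 0.0086
t: 7.8
tcp_pos: [0.4389, 0.0775, 0.2392]
ee_rot: [[0.979, -0.205, -0.001], [-0.205, -0.979, -0.0], [-0.001, 0.0, -1.0]]
force: [0.4, 0.2, -2.4]
grip_width: 0.0085
t: 8.22
tcp_pos: [0.4411, 0.0766, 0.2372]
ee_rot: [[0.964, 0.161, 0.214], [0.157, -0.987, 0.035], [0.217, 0.0, -0.976]]
force: [-0.9, -0.7, -2.0]
grip_width: 0.0086
t: 8.63
tcp_pos: [0.439, 0.076, 0.2392]
ee_rot: [[0.706, 0.16, 0.69], [0.114, -0.987, 0.112], [0.699, 0.0, -0.715]]
force: [0.1, -0.3, -2.7]
grip_width: 0.0087
t: 9.05
tcp_pos: [0.4405, 0.0763, 0.2426]
ee_rot: [[0.541, 0.16, 0.825], [0.088, -0.987, 0.134], [0.836, -0.0, -0.548]]
force: [1.0, -0.9, -0.3]
grip_width: 0.0086
[0.44174838 0.07649572 0.24466332] [ 0.68750397  0.30175745 -2.09741487] [ 0.18738049 -0.85776518 -1.0113174   0.42523045 -0.02229107  1.58550631]
[[376.03691967 171.47245878]
 [391.77392084 161.99105805]
 [358.44481502 182.07154256]] [[300.64625558 254.28408027]
 [302.26198012 270.88171423]
 [298.89720291 236.31682459]]
```

View pics/c7.png

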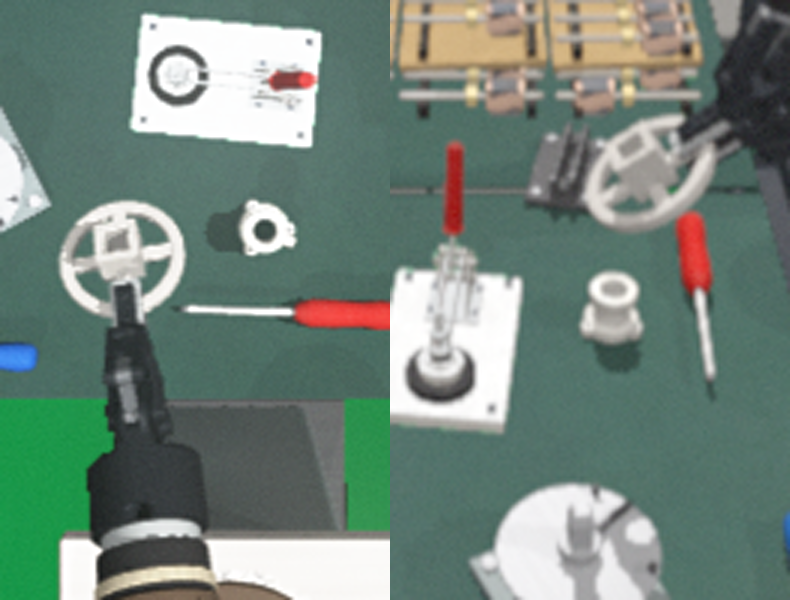

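The picture shows the wheel held at tool tilt 57°, boss up, ring centred at top px (301,257). That is almost exactly the reported TCP, so the offset is along the tool and the wheel's centre is at the reported TCP. I'll lower it until the far edge is near the bench.

```bash

python3 -m handwheel '[[-0.0439,0,0.0288,0,0,0,1],[-0.0439,0,0.0288,0,0,0,1],[-0.0439,0,0.0288,0,0,0,1],[-0.0439,0,0.0288,0,0,0,1],[-0.0439,0,0.0288,0,0,0,1]]'
python3 -m handwheel '[[-0.0439,0,0.0288,0,0,0,1],[-0.0439,0,0.0288,0,0,0,1],[-0.035,0,0.023,0,0,0,1],[-0.026,0,0.0171,0,0,0,1],[-0.0175,0,0.0115,0,0,0,1]]'
python3 -m handwheel '[[-0.0088,0,0.0058,0,0,0,1],[0,0,0,0,0,0,1],[0,0,0,0,0,0,1],[0,0,0,0,0,0,1],[0,0,0,0,0,0,1]]'
python3 -c "
from bench import monitor;print(monitor.get_obs()['joints'])"
```

```text
t: 9.57
tcp_pos: [0.4417, 0.0765, 0.1372]
ee_rot: [[0.541, 0.16, 0.825], [0.088, -0.987, 0.134], [0.836, -0.0, -0.548]]
force: [0.3, 0.3, -3.8]
grip_width: 0.0086
t: 9.98
tcp_pos: [0.4521, 0.079, 0.1003]
ee_rot: [[0.585, 0.159, 0.795], [0.095, -0.987, 0.128], [0.805, 0.001, -0.593]]
force: [0.4, 0.1, -2.2]
grip_width: 0.0086
t: 10.4
tcp_pos: [0.4508, 0.0788, 0.0975]
ee_rot: [[0.587, 0.159, 0.794], [0.095, -0.987, 0.128], [0.804, 0.001, -0.594]]
force: [0.1, 0.8, -2.6]
grip_width: 0.0088
[ 0.19051116 -0.70228714 -1.26457691  0.07426977 -0.02493338  1.58852977]
```

Joint 3 is at its limit here. I'll reduce the tilt by about 12° and go on down.

```bash

python3 -m handwheel '[[0,0,0,0,-0.035,0,1],[0,0,0,0,-0.035,0,1],[-0.0161,0,0.0192,0,0,0,1],[-0.0161,0,0.0192,0,0,0,1],[-0.0161,0,0.0192,0,0,0,1]]'
python3 -m handwheel '[[-0.0161,0,0.0192,0,0,0,1],[-0.0100,0,0.0120,0,0,0,1],[0,0,0,0,0,0,1],[0,0,0,0,0,0,1],[0,0,0,0,0,0,1]]'
python3 -c "
from bench import monitor;print(monitor.get_obs()['joints'])"
```

```text
t: 10.82
tcp_pos: [0.4523, 0.079, 0.0682]
ee_rot: [[0.745, 0.159, 0.648], [0.12, -0.987, 0.104], [0.656, 0.001, -0.755]]
force: [0.1, -1.0, -2.8]
grip_width: 0.0087
t: 11.23
tcp_pos: [0.452, 0.079, 0.0517]
ee_rot: [[0.745, 0.159, 0.647], [0.121, -0.987, 0.104], [0.656, 0.001, -0.755]]
force: [0.2, -0.9, -2.4]
grip_width: 0.0084
[ 0.18457306 -0.51062538 -1.14115575  0.2252923  -0.01655821  1.58905131]
```

```bash

python3 -m handwheel '[[-0.0082,0,0.0094,0,0,0,1],[-0.0082,0,0.0094,0,0,0,1],[0,0,0,0,0,0,1],[0,0,0,0,0,0,1],[0,0,0,0,0,0,1]]'
python3 -m handwheel '[[-0.0041,0,0.0047,0,0,0,1],[0,0,0,0,0,0,1],[0,0,0,0,0,0,1],[0,0,0,0,0,0,1],[0,0,0,0,0,0,1]]'
```

```text
t: 11.65
tcp_pos: [0.4514, 0.0789, 0.0406]
ee_rot: [[0.746, 0.159, 0.646], [0.121, -0.987, 0.104], [0.654, 0.001, -0.756]]
force: [-0.2, 0.3, -2.9]
grip_width: 0.0088
t: 12.07
tcp_pos: [0.4515, 0.0789, 0.0383]
ee_rot: [[0.746, 0.159, 0.646], [0.121, -0.987, 0.104], [0.655, 0.001, -0.756]]
force: [-0.2, -0.2, -2.5]
grip_width: 0.0086
```

```bash

python3 -m handwheel '[[-0.0041,0,0.0047,0,0,0,1],[0,0,0,0,0,0,1],[0,0,0,0,0,0,1],[0,0,0,0,0,0,1],[0,0,0,0,0,0,1]]'
python3 -m handwheel '[[-0.0041,0,0.0047,0,0.022,0,1],[-0.0041,0,0.0047,0,0.022,0,1],[-0.0041,0,0.0047,0,0.022,0,1],[0,0,0,0,0,0,1],[0,0,0,0,0,0,1]]'
python3 -c "
from bench import monitor;print(monitor.get_obs()['joints'])"
```

```text
t: 12.48
tcp_pos: [0.4514, 0.0789, 0.0358]
ee_rot: [[0.746, 0.159, 0.646], [0.121, -0.987, 0.104], [0.655, 0.001, -0.756]]
force: [0.7, -0.5, -2.3]
grip_width: 0.0089
t: 12.9
tcp_pos: [0.4683, 0.0826, 0.0604]
ee_rot: [[0.632, 0.159, 0.758], [0.103, -0.987, 0.121], [0.768, 0.001, -0.641]]
force: [0.0, 0.8, -3.4]
grip_width: 0.0086
[ 0.19185681 -0.54684413 -1.26474899 -0.02243076 -0.02577805  1.59069554]
```

```bash

python3 -m handwheel '[[0,0,0,0,-0.033,0,1],[0,0,0,0,-0.033,0,1],[-0.036,0,0.009,0,0,0,1],[-0.036,0,0.009,0,0,0,1],[0,0,0,0,0,0,1]]'
python3 -m handwheel '[[0,0,0,0,0,0,1],[0,0,0,0,0,0,1],[0,0,0,0,0,0,1],[0,0,0,0,0,0,1],[0,0,0,0,0,0,1]]'
```

```text
t: 13.32
tcp_pos: [0.4486, 0.0792, 0.0345]
ee_rot: [[0.777, 0.158, 0.609], [0.126, -0.987, 0.097], [0.616, 0.001, -0.787]]
force: [1.2, 0.6, 0.5]
grip_width: 0.0086
t: 13.73
tcp_pos: [0.4505, 0.0796, 0.0368]
ee_rot: [[0.775, 0.158, 0.612], [0.125, -0.987, 0.097], [0.62, 0.001, -0.785]]
force: [-0.2, -0.2, -2.4]
grip_width: 0.0084
```

```bash

python3 -m handwheel '[[-0.0039,0,0.0049,0,0,0,1],[0,0,0,0,0,0,1],[-0.0039,0,0.0049,0,0,0,1],[0,0,0,0,0,0,1],[0,0,0,0,0,0,1]]'
python3 -m handwheel '[[-0.0039,0,0.0049,0,0,0,1],[0,0,0,0,0,0,1],[0,0,0,0,0,0,1],[0,0,0,0,0,0,1],[0,0,0,0,0,0,1]]'
```

```text
t: 14.15
tcp_pos: [0.4525, 0.08, 0.0342]
ee_rot: [[0.772, 0.158, 0.616], [0.125, -0.987, 0.098], [0.624, 0.001, -0.782]]
force: [1.1, -0.6, 4.2]
grip_width: 0.0085
t: 14.57
tcp_pos: [0.4533, 0.0801, 0.0327]
ee_rot: [[0.771, 0.158, 0.617], [0.124, -0.987, 0.098], [0.625, 0.001, -0.781]]
force: [-0.0, -0.0, 6.7]
grip_width: 0.0083
```

In contact (Fz up 9 N). I'll open gradually so the wheel lies down on the lower finger, then back out along the tool axis.

```bash

python3 -m handwheel '[[0,0,0,0,0,0,0.75],[0,0,0,0,0,0,0.7],[0,0,0,0,0,0,0.6],[0,0,0,0,0,0,0.5],[0,0,0,0,0,0,0.4]]' 20
python3 -m handwheel '[[0,0,0,0,0,0,0.3],[0,0,0,0,0,0,0.2],[0,0,0,0,0,0,0.1],[0,0,0,0,0,0,0],[0,0,0,0,0,0,0]]'
python3 -m handwheel '[[0,0,-0.01,0,0,0,0],[0,0,-0.02,0,0,0,0],[0,0,-0.03,0,0,0,0],[0,0,-0.04,0,0,0,0],[0,0,-0.05,0,0,0,0]]'
python3 -m handwheel '[[0,0,-0.05,0,0,0,0],[0,0,-0.05,0,0,0,0],[0,0,-0.05,0,0,0,0],[0,0,-0.05,0,0,0,0],[0,0,0,0,0,0,0]]'
python3 - <<'E'
from h import *
t=optics.camera("top")[:,:,::-1];s=optics.camera("side")[:,:,::-1]
cv2.imwrite("pics/t4.png",t);cv2.imwrite("pics/s4.png",s)
o=monitor.get_obs();print(o["tcp_pos"],o["force"],o["joints"])
cv2.imwrite("pics/c8.png",np.hstack([crop(t,260,170,130,200,3),crop(s,300,120,120,180,3.334)[:600]]))
E
```

```text
t: 14.98
tcp_pos: [0.4502, 0.0795, 0.0289]
ee_rot: [[0.775, 0.158, 0.612], [0.125, -0.987, 0.097], [0.619, 0.001, -0.785]]
force: [-0.9, -0.0, -0.9]
grip_width: 0.0255
t: 15.4
tcp_pos: [0.4507, 0.0796, 0.0296]
ee_rot: [[0.774, 0.158, 0.613], [0.125, -0.987, 0.097], [0.62, 0.001, -0.784]]
force: [0.1, -0.3, -1.0]
grip_width: 0.0426
t: 15.82
tcp_pos: [0.4133, 0.0737, 0.0769]
ee_rot: [[0.775, 0.158, 0.612], [0.125, -0.987, 0.097], [0.62, 0.001, -0.785]]
force: [-0.0, -0.3, 0.6]
grip_width: 0.0427
t: 16.23
tcp_pos: [0.3654, 0.0662, 0.1441]
ee_rot: [[0.77, 0.159, 0.618], [0.124, -0.987, 0.098], [0.626, 0.001, -0.78]]
force: [0.8, 0.0, 0.2]
grip_width: 0.043
[0.36563266 0.06620164 0.14089615] [-0.03872582  0.11112133 -0.79596571] [ 0.20365426 -0.79239125 -0.98771094  0.70331435 -0.02848079  1.60484434]
```

View pics/c8.png

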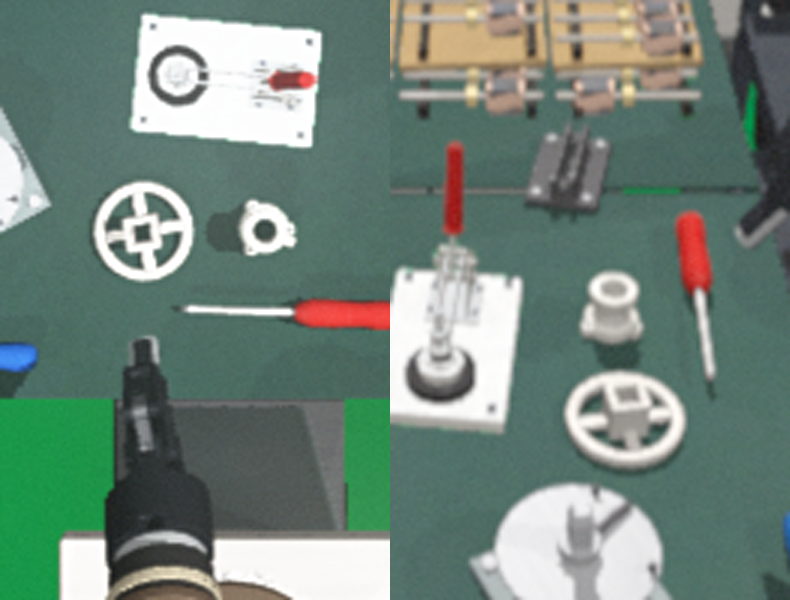

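The wheel lies flat, boss up, at top px about (307,247), clear of the casting, and the gripper is off it. I'll measure its centre and yaw from masks.

```bash
python3 - <<'E'
from h import *
from scipy.optimize import least_squares
np.set_printoptions(precision=4,suppress=True)
t=cv2.imread("pics/t4.png");s=cv2.imread("pics/s4.png")
def holes(im,c,r,th):
    g=im.min(2);k=np.zeros_like(g);cv2.circle(k,c,r,255,-1)
    K=4; big=cv2.resize(g,None,fx=K,fy=K,interpolation=cv2.INTER_CUBIC)
    m=((big>th)&(cv2.resize(k,None,fx=K,fy=K)>0)).astype(np.uint8)
    cs,h=cv2.findContours(m,cv2.RETR_CCOMP,cv2.CHAIN_APPROX_NONE)
    px=lambda c:(c[:,0].astype(float)+.5)/K-.5
    o=[(cv2.contourArea(c)/K/K,h[0][i][3],px(c)) for i,c in enumerate(cs)]
    return sorted([x for x in o if x[0]>3],key=lambda x:-x[0])
H=holes(t,(307,247),21,150)
for a,p,c in H: print("top",a,p,c.mean(0))
o=H[0][2]; W=np.array([plane("top",q,.006)[:2] for q in cv2.convexHull(o.astype(np.float32))[:,0]])
r=least_squares(lambda p:np.hypot(*(W-p[:2]).T)-p[2],[*W.mean(0),.046],loss="soft_l1",f_scale=.001);print("rim",r.x,abs(r.fun).mean())
c=r.x[:2]
for a,p,q in H[1:]:
    w=np.array([plane("top",x,.006)[:2] for x in q]).mean(0); d=w-c; print("hole",a,w,np.hypot(*d),np.degrees(np.arctan2(d[1],d[0])))
    if np.hypot(*d)<.012:
        mr=cv2.minAreaRect((np.array([plane("top",x,.034)[:2] for x in q])*1e4).astype(np.float32));print("bore",mr)
H=holes(s,(370,246),26,150)
o=H[0][2];print([ (x[0],x[2].mean(0)) for x in H])
E
```

```text
top 855.65625 -1 [307.558  246.6518]
top 68.78125 0 [312.854  238.9666]
top 68.0 0 [299.7254 241.4072]
top 64.21875 0 [315.321 251.983]
top 61.25 0 [301.8962 254.3769]
top 31.28125 0 [307.0355 247.2299]
rim [0.4385 0.079  0.047 ] 0.00014096535850817394
hole 68.78125 [0.46   0.0639] 0.026263250539267983 -35.2884311339334
hole 68.0 [0.4532 0.1012] 0.026595501418393768 56.35416094609453
hole 64.21875 [0.4232 0.0571] 0.02677449363462099 -124.8540889945915
hole 61.25 [0.4166 0.0952] 0.027177303046037875 143.60521005442112
hole 31.28125 [0.4367 0.0805] 0.002315001247791557 141.1596608487643
bore ((4391.95849609375, 783.4931640625), (172.02999877929688, 159.32183837890625), 6.820103168487549)
[(774.78125, array([370.0743, 244.7846])), (220.96875, array([368.7245, 246.4901])), (69.5, array([360.4516, 268.1613])), (16.21875, array([370.9936, 237.8199])), (10.8125, array([379.2969, 239.7083])), (7.21875, array([366.7217, 220.275 ]))]
```

```bash

python3 -m handwheel '[[0,0,0,0,-0.0357,0,-0.2],[0,0,0,0,-0.0357,0,-0.2],[0,0,0,0,-0.0357,0,-0.2],[0,0,0,0,-0.0357,0,-0.2],[0,0,0,0,-0.0357,0,-0.2]]'
python3 -m handwheel '[[0,0,0,0,-0.0357,0,-0.2],[0,0,0,0,0,-0.0387,-0.2],[0,0,0,0,0,-0.0387,-0.2],[0,0,0,0,0,-0.0387,-0.2],[0,0,0,0,0,-0.0387,-0.2]]'
python3 -m handwheel '[[0,0,0,0,0,-0.0387,-0.2],[0,0,0,0,0,-0.0387,-0.2],[0,0,0,0,0,-0.0387,-0.2],[0,0,0,0,0,-0.0387,-0.2],[0,0,0,0,0,-0.0387,-0.2]]'
python3 -m handwheel '[[0,0,0,0,0,-0.0387,-0.2],[0,0,0,0,0,-0.0387,-0.2],[0,0,0,0,0,-0.0387,-0.2],[0,0,0,0,0,-0.0387,-0.2],[0,0,0,0,0,0,-0.2]]'
cat >> h.py <<'E'
def go(target,yaw=None):
    o=monitor.get_obs();R=np.array(o["ee_rot"]);d=R.T@(np.array(target)-o["tcp_pos"]);print("frac",(d/.4).round(4),"rowsmin",np.linalg.norm(d)/.0417)
    print("joints",o["joints"].round(3),"yaw x",np.degrees(np.arctan2(R[1,0],R[0,0])),"tilt",R[:,2].round(4),"p",o["tcp_pos"],"F",o["force"],"M",o["moment"],"w",o["grip_width"])
E
python3 -c "
from h import *
go([.4387,.0788,.06])"
```

```text
t: 16.75
tcp_pos: [0.3657, 0.0661, 0.1389]
ee_rot: [[0.982, 0.158, 0.102], [0.158, -0.987, 0.015], [0.103, 0.001, -0.995]]
force: [-0.1, 1.3, -0.4]
grip_width: 0.0512
t: 17.17
tcp_pos: [0.3653, 0.066, 0.1372]
ee_rot: [[0.795, 0.606, -0.007], [0.606, -0.795, -0.002], [-0.007, -0.003, -1.0]]
force: [0.0, 0.8, 0.1]
grip_width: 0.0511
t: 17.58
tcp_pos: [0.365, 0.066, 0.1377]
ee_rot: [[0.306, 0.952, -0.006], [0.952, -0.306, -0.002], [-0.004, -0.005, -1.0]]
force: [0.4, 0.0, -0.1]
grip_width: 0.0513
t: 18.0
tcp_pos: [0.365, 0.066, 0.1379]
ee_rot: [[-0.171, 0.985, -0.006], [0.985, 0.171, -0.002], [-0.001, -0.006, -1.0]]
force: [-0.0, 0.0, -0.1]
grip_width: 0.051
frac [0.0002 0.1882 0.1936] rowsmin 2.5896420661601103
joints [ 1.800e-01 -1.520e-01 -4.640e-01  1.265e+00 -1.000e-03  8.000e-03] yaw x 99.84627731860209 tilt [-0.0056 -0.0022 -1.    ] p [0.36498186 0.06599853 0.13786644] F [-0.00679253  0.03202696 -0.14957102] M [-0.05781172  0.00617564 -0.01525577] w 0.050987598268133906
```

```bash

python3 -m handwheel '[[0,0.0941,0,-0.0018,0,0,-0.2],[0,0.0941,0,0,0,0,-0.2],[0,0,0.097,0,0,0,-0.2],[0,0,0.097,0,0,0,-0.2],[0,0,0,0,0,0,-0.2]]'
python3 -m handwheel '[[0,0,0.04,0,0,0,-0.2],[0,0,0.04,0,0,0,-0.2],[0,0,0.02,0,0,0,-0.2],[0,0,0,0,0,0,-0.2],[0,0,0,0,0,0,-0.2]]'
python3 -c "
from h import *
go([.4387,.0788,-.01])"
```

```text
t: 18.42
tcp_pos: [0.4345, 0.0777, 0.0539]
ee_rot: [[-0.165, 0.986, -0.011], [0.986, 0.165, -0.003], [-0.001, -0.011, -1.0]]
force: [-2.0, -1.2, -0.4]
grip_width: 0.0512
t: 18.83
tcp_pos: [0.4395, 0.0786, 0.0224]
ee_rot: [[-0.167, 0.986, 0.002], [0.986, 0.167, -0.001], [-0.001, 0.002, -1.0]]
force: [-0.4, 0.3, 0.6]
grip_width: 0.0513
frac [ 0.001  -0.0021  0.081 ] rowsmin 0.7775984471486717
joints [ 0.178  0.048 -0.538  0.982 -0.001  0.01 ] yaw x 99.61606123480817 tilt [ 2.e-03 -9.e-04 -1.e+00] p [0.43954882 0.07857361 0.02241395] F [-0.36665573  0.27010451  0.56187055] M [0.01244235 0.01483837 0.04959297] w 0.0512814243919376
```

```bash

python3 -m handwheel '[[0.001,-0.002,0.01,0,0,0,-0.2],[0,0,0.01,0,0,0,-0.2],[0,0,0.01,0,0,0,-0.2],[0,0,0,0,0,0,-0.2],[0,0,0,0,0,0,-0.2]]'
python3 -m handwheel '[[0,0,0.01,0,0,0,-0.2],[0,0,0.01,0,0,0,-0.2],[0,0,0,0,0,0,-0.2],[0,0,0,0,0,0,-0.2],[0,0,0,0,0,0,-0.2]]'
python3 -m handwheel '[[0,0,0.01,0,0,0,-0.2],[0,0,0,0,0,0,-0.2],[0,0,0,0,0,0,-0.2],[0,0,0,0,0,0,-0.2],[0,0,0,0,0,0,-0.2]]'
```

```text
t: 19.25
tcp_pos: [0.4384, 0.0788, 0.0097]
ee_rot: [[-0.168, 0.986, 0.002], [0.986, 0.168, -0.001], [-0.001, 0.002, -1.0]]
force: [0.4, -0.3, -0.3]
grip_width: 0.0513
t: 19.67
tcp_pos: [0.4386, 0.0788, 0.0017]
ee_rot: [[-0.168, 0.986, 0.002], [0.986, 0.168, -0.001], [-0.001, 0.002, -1.0]]
force: [0.8, -0.6, 0.6]
grip_width: 0.0511
t: 20.08
tcp_pos: [0.4387, 0.0788, -0.0022]
ee_rot: [[-0.168, 0.986, 0.002], [0.986, 0.168, -0.001], [-0.001, 0.002, -1.0]]
force: [-0.1, -0.0, 0.1]
grip_width: 0.0511
```

```bash

python3 -m handwheel '[[0,0,0.01,0,0,0,-0.2],[0,0,0,0,0,0,-0.2],[0,0,0.01,0,0,0,-0.2],[0,0,0,0,0,0,-0.2],[0,0,0,0,0,0,-0.2]]'
python3 -m handwheel '[[0,0,0.007,0,0,0,-0.2],[0,0,0,0,0,0,-0.2],[0,0,0,0,0,0,-0.2],[0,0,0,0,0,0,-0.2],[0,0,0,0,0,0,-0.2]]'
python3 -m handwheel '[[0,0,0.007,0,0,0,-0.2],[0,0,0,0,0,0,-0.2],[0,0,0,0,0,0,-0.2],[0,0,0,0,0,0,-0.2],[0,0,0,0,0,0,-0.2]]'
```

```text
t: 20.5
tcp_pos: [0.4383, 0.0787, -0.0105]
ee_rot: [[-0.168, 0.986, 0.001], [0.986, 0.168, -0.001], [-0.001, 0.001, -1.0]]
force: [0.5, 0.6, 0.4]
grip_width: 0.0513
t: 20.92
tcp_pos: [0.4387, 0.0788, -0.0129]
ee_rot: [[-0.168, 0.986, 0.002], [0.986, 0.168, -0.001], [-0.001, 0.002, -1.0]]
force: [0.1, 0.6, 0.5]
grip_width: 0.0512
t: 21.33
tcp_pos: [0.4387, 0.0788, -0.0158]
ee_rot: [[-0.168, 0.986, 0.002], [0.986, 0.168, -0.001], [-0.001, 0.002, -1.0]]
force: [0.0, -0.2, 0.1]
grip_width: 0.0514
```

```bash

python3 -m handwheel '[[0,0,0,0,0,0,0],[0,0,0,0,0,0,0.1],[0,0,0,0,0,0,0.2],[0,0,0,0,0,0,0.3],[0,0,0,0,0,0,0.5]]' 30
python3 -m handwheel '[[0,0,0,0,0,0,0.7],[0,0,0,0,0,0,1],[0,0,0,0,0,0,1],[0,0,0,0,0,0,1],[0,0,0,0,0,0,1]]' 60
python3 -m handwheel '[[0,0,0,0,0,0,1],[0,0,-0.01,0,0,0,1],[0,0,-0.02,0,0,0,1],[0,0,-0.03,0,0,0,1],[0,0,-0.03,0,0,0,1]]' 80
python3 -c "
from h import *
go([.486,.24,.12])"
```

```text
t: 21.75
tcp_pos: [0.4388, 0.0787, -0.0156]
ee_rot: [[-0.168, 0.986, 0.002], [0.986, 0.168, -0.001], [-0.001, 0.002, -1.0]]
force: [-0.4, 0.2, 1.4]
grip_width: 0.0294
t: 22.17
tcp_pos: [0.4389, 0.0788, -0.0155]
ee_rot: [[-0.168, 0.986, 0.003], [0.986, 0.168, -0.001], [-0.001, 0.003, -1.0]]
force: [-1.6, -0.5, 5.5]
grip_width: 0.029
t: 22.58
tcp_pos: [0.4376, 0.0787, 0.0203]
ee_rot: [[-0.168, 0.986, 0.0], [0.986, 0.168, -0.001], [-0.001, -0.0, -1.0]]
force: [0.7, -0.1, -3.1]
grip_width: 0.0287
frac [ 0.3769  0.1869 -0.2498] rowsmin 4.692915581993738
joints [ 0.179  0.048 -0.544  0.979 -0.001  0.01 ] yaw x 99.68028971439587 tilt [ 1.0e-04 -1.1e-03 -1.0e+00] p [0.43764212 0.07871687 0.0202722 ] F [ 0.72679877 -0.1414159  -3.09417064] M [ 0.01513416 -0.033388   -0.01051231] w 0.02868985101214349
```

The boss is gripped (29 mm). The underside is at reported z + 15.5 mm, so seated corresponds to reported z ≈ 0.0505.

```bash

python3 -m handwheel '[[0,0,-0.075,0,0,0,1],[0,0,-0.075,0,0,0,1],[0,0,-0.075,0,0,0,1],[0,0,0,0,0,0.0255,1],[0,0,0,0,0,0.0255,1]]'
python3 -m handwheel '[[0.08,0.0235,0,0,0,0,1],[0.08,0.0235,0,0,0,0,1],[0.08,0.0235,0,0,0,0,1],[0.08,0.0235,0,0,0,0,1],[0.06,0.0175,0,0,0,0,1]]'
python3 -m handwheel '[[0,0,0,0,0,0,1],[0,0,0,0,0,0,1],[0,0,0,0,0,0,1],[0,0,0,0,0,0,1],[0,0,0,0,0,0,1]]'
python3 - <<'E'
from h import *
go([.486,.24,.09])
t=optics.camera("top")[:,:,::-1];s=optics.camera("side")[:,:,::-1]
cv2.imwrite("pics/t5.png",t);cv2.imwrite("pics/s5.png",s)
E
```

```text
t: 23.0
tcp_pos: [0.4395, 0.0792, 0.1126]
ee_rot: [[-0.005, 1.0, 0.006], [1.0, 0.005, -0.0], [-0.0, 0.006, -1.0]]
force: [-0.3, 0.9, -3.9]
grip_width: 0.0287
t: 23.42
tcp_pos: [0.4817, 0.2335, 0.1101]
ee_rot: [[-0.01, 1.0, 0.002], [1.0, 0.01, -0.0], [-0.0, 0.002, -1.0]]
force: [0.1, -0.4, -3.2]
grip_width: 0.0285
t: 23.83
tcp_pos: [0.4813, 0.2302, 0.1103]
ee_rot: [[-0.007, 1.0, 0.002], [1.0, 0.007, -0.001], [-0.001, 0.002, -1.0]]
force: [1.3, 0.7, -2.7]
grip_width: 0.0286
frac [0.0243 0.0117 0.0506] rowsmin 0.5506818862265126
joints [ 0.447  0.158 -0.214  1.198 -0.002  0.44 ] yaw x 90.42389429406514 tilt [ 0.0018 -0.0011 -1.    ] p [0.48134195 0.23024886 0.11026172] F [ 1.26597073  0.72255263 -2.70683045] M [-0.01177979  0.01252556 -0.03617329] w 0.028577070538265754
```

```bash

python3 -m handwheel '[[0.0243,0.0117,0,0,0,0,1],[0,0,0,0,0,0,1],[0,0,0.025,0,0,0,1],[0,0,0.025,0,0,0,1],[0,0,0,0,0,0,1]]'
python3 -m handwheel '[[0,0,0.0125,0,0,0,1],[0,0,0,0,0,0,1],[0,0,0.0125,0,0,0,1],[0,0,0,0,0,0,1],[0,0,0,0,0,0,1]]'
python3 -m handwheel '[[0,0,0.0075,0,0,0,1],[0,0,0,0,0,0,1],[0,0,0.0075,0,0,0,1],[0,0,0,0,0,0,1],[0,0,0,0,0,0,1]]'
python3 -c "
from h import *
go([.486,.24,.0505])"
```

```text
t: 24.35
tcp_pos: [0.4848, 0.2403, 0.0872]
ee_rot: [[-0.009, 1.0, -0.002], [1.0, 0.009, -0.003], [-0.003, -0.002, -1.0]]
force: [-0.6, -0.3, -3.1]
grip_width: 0.0287
t: 24.77
tcp_pos: [0.4862, 0.241, 0.08]
ee_rot: [[-0.009, 1.0, 0.002], [1.0, 0.009, -0.001], [-0.001, 0.002, -1.0]]
force: [0.1, -0.4, -2.7]
grip_width: 0.0287
t: 25.18
tcp_pos: [0.4863, 0.2408, 0.074]
ee_rot: [[-0.009, 1.0, 0.002], [1.0, 0.009, -0.001], [-0.001, 0.002, -1.0]]
force: [-0.0, -1.0, -3.2]
grip_width: 0.0283
frac [-0.0019 -0.001   0.0587] rowsmin 0.5633331026344173
joints [ 0.461  0.191 -0.256  1.123 -0.002  0.452] yaw x 90.49080320049889 tilt [ 0.0021 -0.0014 -1.    ] p [0.4863469  0.24079271 0.07397505] F [-0.01729215 -0.96948278 -3.16766005] M [-0.19217345 -0.11187149  0.02983492] w 0.02829594208521488
```

```bash

python3 -m handwheel '[[-0.0015,-0.0005,0.0075,0,0,0,1],[0,0,0,0,0,0,1],[0,0,0,0,0,0,1],[0,0,0,0,0,0,1],[0,0,0,0,0,0,1]]'
python3 -m handwheel '[[0,0,0.0075,0,0,0,1],[0,0,0,0,0,0,1],[0,0,0,0,0,0,1],[0,0,0,0,0,0,1],[0,0,0,0,0,0,1]]'
python3 -c "
from h import *
go([.486,.24,.0505])"
```

```text
t: 25.6
tcp_pos: [0.4864, 0.2404, 0.0712]
ee_rot: [[-0.009, 1.0, 0.002], [1.0, 0.009, -0.001], [-0.001, 0.002, -1.0]]
force: [2.5, 0.2, -2.5]
grip_width: 0.0284
t: 26.02
tcp_pos: [0.4863, 0.2405, 0.0681]
ee_rot: [[-0.009, 1.0, 0.002], [1.0, 0.009, -0.001], [-0.001, 0.002, -1.0]]
force: [2.4, 1.0, -4.6]
grip_width: 0.0287
frac [-0.0011 -0.0009  0.0441] rowsmin 0.42287612188506235
joints [ 0.46   0.193 -0.266  1.11  -0.002  0.452] yaw x 90.49826194312286 tilt [ 2.3e-03 -8.0e-04 -1.0e+00] p [0.48632774 0.24047596 0.06812446] F [ 2.4352988   1.03086088 -4.62204048] M [ 0.08626186 -0.66810691  0.01578953] w 0.02873004418501784
```

```bash

python3 -m handwheel '[[0,0.001,0.01,0,0,0,1],[0,0,0,0,0,0,1],[0,0,0.01,0,0,0,1],[0,0,0,0,0,0,1],[0,0,0,0,0,0,1]]'
python3 -m handwheel '[[0,0,0.01,0,0,0,1],[0,0,0,0,0,0,1],[0,0,0.0075,0,0,0,1],[0,0,0,0,0,0,1],[0,0,0,0,0,0,1]]'
python3 -m handwheel '[[0,0,0.005,0,0,0,1],[0,0,0,0,0,0,1],[0,0,0,0,0,0,1],[0,0,0,0,0,0,1],[0,0,0,0,0,0,1]]'
python3 -c "
from h import *
go([.486,.24,.0505])"
```

```text
t: 26.43
tcp_pos: [0.4865, 0.2404, 0.0598]
ee_rot: [[-0.009, 1.0, 0.002], [1.0, 0.009, -0.001], [-0.001, 0.002, -1.0]]
force: [2.2, 0.3, -3.9]
grip_width: 0.0283
t: 26.85
tcp_pos: [0.4865, 0.2404, 0.0529]
ee_rot: [[-0.009, 1.0, 0.002], [1.0, 0.009, -0.001], [-0.001, 0.002, -1.0]]
force: [1.8, 1.0, -3.9]
grip_width: 0.0284
t: 27.27
tcp_pos: [0.4865, 0.2404, 0.0511]
ee_rot: [[-0.009, 1.0, 0.002], [1.0, 0.009, -0.001], [-0.001, 0.002, -1.0]]
force: [0.9, 0.4, -3.2]
grip_width: 0.0289
frac [-0.001  -0.0013  0.0015] rowsmin 0.02111003128287747
joints [ 0.46   0.203 -0.293  1.074 -0.002  0.451] yaw x 90.49955070887216 tilt [ 1.9e-03 -9.0e-04 -1.0e+00] p [0.48652001 0.24040855 0.05108102] F [ 0.9371332   0.42088436 -3.16893941] M [ 0.10575709 -0.29396216  0.05499646] w 0.02885182052346019
```

Down to 0.6 mm above the expected seat. I'll press on for firm contact.

```bash

python3 -m handwheel '[[0,0.0005,0.004,0,0,0,1],[0,0,0,0,0,0,1],[0,0,0,0,0,0,1],[0,0,0,0,0,0,1],[0,0,0,0,0,0,1]]'
python3 -m handwheel '[[0,0,0.003,0,0,0,1],[0,0,0,0,0,0,1],[0,0,0,0,0,0,1],[0,0,0,0,0,0,1],[0,0,0,0,0,0,1]]'
```

```text
t: 27.68
tcp_pos: [0.4867, 0.2405, 0.0505]
ee_rot: [[-0.009, 1.0, 0.003], [1.0, 0.009, -0.0], [-0.0, 0.003, -1.0]]
force: [-2.3, -0.2, 5.7]
grip_width: 0.029
t: 28.1
tcp_pos: [0.4868, 0.2405, 0.0505]
ee_rot: [[-0.009, 1.0, 0.003], [1.0, 0.009, -0.0], [-0.0, 0.003, -1.0]]
force: [-5.3, -2.5, 13.5]
grip_width: 0.0286
```

Fully home (z = 0.0505, 16 N reaction). I'll ease off a bit, then turn clockwise.

```bash

python3 -m handwheel '[[0,0,-0.003,0,0,0,1],[0,0,0,0,0,0.025,1],[0,0,0,0,0,0.025,1],[0,0,0,0,0,0.025,1],[0,0,0,0,0,0.025,1]]'
python3 -c "
from h import *
go([.486,.24,.0505])"
python3 -m handwheel '[[0,0,0,0,0,0.025,1],[0,0,0,0,0,0.025,1],[0,0,0,0,0,0.025,1],[0,0,0,0,0,0.025,1],[0,0,0,0,0,0.025,1]]'
python3 -c "
from h import *
go([.486,.24,.0505])"
```

```text
t: 28.52
tcp_pos: [0.4867, 0.2405, 0.0505]
ee_rot: [[0.304, 0.953, 0.003], [0.953, -0.304, -0.0], [0.0, 0.003, -1.0]]
force: [-2.5, -0.7, 7.1]
grip_width: 0.0284
frac [-0.0018 -0.0013  0.0001] rowsmin 0.02159605630679272
joints [ 4.600e-01  2.030e-01 -2.940e-01  1.072e+00 -1.000e-03  7.690e-01] yaw x 72.2951389012598 tilt [ 2.5e-03 -3.0e-04 -1.0e+00] p [0.48672881 0.24052829 0.05052724] F [-2.51709899 -0.74144585  7.11581376] M [-0.24014449  0.64696493  0.08701577] w 0.028425685918772398
t: 28.93
tcp_pos: [0.4867, 0.2406, 0.0505]
ee_rot: [[0.645, 0.764, 0.003], [0.764, -0.645, -0.0], [0.001, 0.002, -1.0]]
force: [-2.0, -0.1, 7.5]
grip_width: 0.0284
frac [-0.0023 -0.0004  0.0001] rowsmin 0.022721874339246263
joints [ 4.600e-01  2.030e-01 -2.940e-01  1.072e+00 -1.000e-03  1.161e+00] yaw x 49.799649888473745 tilt [ 2.5e-03 -2.0e-04 -1.0e+00] p [0.4867367  0.24059508 0.05053025] F [-2.00328809 -0.11320492  7.51719908] M [-0.16688108  0.65729539  0.13755079] w 0.02836572457012896
```

```bash

python3 -m handwheel '[[0,0,0,0,0,0.025,1],[0,0,0,0,0,0.025,1],[0,0,0,0,0,0.01,1],[0,0,0,0,0,0.01,1],[0,0,0,0,0,0,1]]'
python3 -c "
from h import *
go([.486,.24,.0505])"
python3 -m handwheel '[[0,0,0,0,0,0.01,1],[0,0,0,0,0,0.01,1],[0,0,0,0,0,0.01,1],[0,0,0,0,0,0,1],[0,0,0,0,0,0,1]]'
python3 -c "
from h import *
go([.486,.24,.0505])"
```

```text
t: 29.35
tcp_pos: [0.4868, 0.2406, 0.0505]
ee_rot: [[0.795, 0.606, 0.003], [0.606, -0.795, -0.0], [0.002, 0.002, -1.0]]
force: [-2.8, -0.1, 6.9]
grip_width: 0.0287
frac [-0.0024  0.0001  0.0001] rowsmin 0.023520028979529154
joints [ 4.600e-01  2.030e-01 -2.940e-01  1.072e+00 -1.000e-03  1.379e+00] yaw x 37.33168742075516 tilt [ 2.5e-03 -1.0e-04 -1.0e+00] p [0.48675472 0.24062571 0.05052851] F [-2.83126095 -0.0982239   6.9036627 ] M [-0.17568267  0.63303282  0.11394764] w 0.028663985840263365
t: 29.77
tcp_pos: [0.4868, 0.2407, 0.0505]
ee_rot: [[0.848, 0.53, 0.003], [0.53, -0.848, -0.0], [0.002, 0.002, -1.0]]
force: [-3.3, -0.2, 6.4]
grip_width: 0.0284
frac [-0.0025  0.0004  0.    ] rowsmin 0.02457149569060312
joints [ 4.600e-01  2.030e-01 -2.940e-01  1.072e+00 -1.000e-03  1.472e+00] yaw x 32.035942165263 tilt [ 2.6e-03 -1.0e-04 -1.0e+00] p [0.48678424 0.2406593  0.0505131 ] F [-3.30790427 -0.17047477  6.37665595] M [-0.11029863  0.63379873  0.27034978] w 0.028446016079204377
```

```bash

for i in 1 ; do
python3 -m handwheel '[[0,0,0,0,0,0.005,1],[0,0,0,0,0,0.005,1],[0,0,0,0,0,0,1],[0,0,0,0,0,0,1],[0,0,0,0,0,0,1]]' | sed -n 1p
python3 -c "
from h import *
go([.486,.24,.0505])"
python3 -m handwheel '[[0,0,0,0,0,0.005,1],[0,0,0,0,0,0.005,1],[0,0,0,0,0,0,1],[0,0,0,0,0,0,1],[0,0,0,0,0,0,1]]' |sed -n 1p
python3 -c "
from h import *
go([.486,.24,.0505])"
done
```

```text
t: 30.18
frac [-0.0026  0.0005  0.0001] rowsmin 0.02518491608171998
joints [ 4.600e-01  2.030e-01 -2.940e-01  1.072e+00 -1.000e-03  1.502e+00] yaw x 30.302914201263974 tilt [ 2.7e-03 -3.0e-04 -1.0e+00] p [0.48679828 0.24068103 0.05054351] F [-2.23188024  1.10512582  6.35509544] M [-0.23148979  0.55687776  0.72585731] w 0.0287390558116457
t: 30.6
frac [-0.0025  0.0005  0.    ] rowsmin 0.024565075168023157
joints [ 0.46   0.203 -0.294  1.072 -0.002  1.532] yaw x 28.562231929409375 tilt [ 2.7e-03 -4.0e-04 -1.0e+00] p [0.48677998 0.24066399 0.05050815] F [-2.55910999 -1.16236317  6.03780798] M [-0.23889133  0.56077999  1.19902638] w 0.02864923656591618
```

The moment rises to 1.2 N·m after about 62° of turn, which is 58° plus the play, so the valve is on its stop. I'll ease the torque, release and lift away.

```bash

python3 -m handwheel '[[0,0,0,0,0,-0.008,1],[0,0,-0.001,0,0,0,1],[0,0,0,0,0,0,0.3],[0,0,0,0,0,0,0.1],[0,0,0,0,0,0,-0.1]]' 
python3 -m handwheel '[[0,0,0,0,0,0,-0.2],[0,0,0,0,0,0,-0.2],[0,0,-0.01,0,0,0,-0.2],[0,0,-0.03,0,0,0,-0.2],[0,0,-0.06,0,0,0,-0.2]]' 
python3 -m handwheel '[[0,0,-0.08,0,0,0,-0.2],[0,0,-0.08,0,0,0,-0.2],[0,0,-0.05,0,0,0,-0.2],[-0.03,-0.08,0,0,0,0,-0.2],[-0.03,-0.08,0,0,0,0,-0.2]]' 
python3 -m handwheel '[[-0.03,-0.08,0,0,0,0,-0.2],[-0.03,-0.08,0,0,0,0,-0.2],[-0.03,-0.08,0,0,0,0,-0.2],[-0.03,-0.08,0,0,0,0,-0.2],[0,0,0,0,0,0,-0.2]]' 
python3 - <<'E'
from h import *
go([.486,.24,.0505])
t=optics.camera("top")[:,:,::-1];s=optics.camera("side")[:,:,::-1]
cv2.imwrite("pics/t6.png",t);cv2.imwrite("pics/s6.png",s)
# compare bystander patches before/after in both views
for n,im in(("top",t),("side",s)):
    a=cv2.imread(f"pics/{n}0.png").astype(int); d=(abs(a-im).max(2)>45).astype(np.uint8)
    k,l,st,c=cv2.connectedComponentsWithStats(d); print(n,[(x[:5].tolist()) for x in st[1:] if x[4]>15])
cv2.imwrite("pics/c9.png",np.hstack([crop(t,218,130,100,150,4),crop(s,318,225,95,150,4)]))
E
```

```text
t: 31.02
tcp_pos: [0.4869, 0.2403, 0.0498]
ee_rot: [[0.868, 0.497, 0.002], [0.497, -0.868, -0.001], [0.001, 0.002, -1.0]]
force: [0.3, -1.3, -0.7]
grip_width: 0.0467
t: 31.43
tcp_pos: [0.485, 0.2395, 0.088]
ee_rot: [[0.868, 0.497, -0.002], [0.497, -0.868, -0.003], [-0.004, 0.002, -1.0]]
force: [0.1, 0.2, 0.4]
grip_width: 0.0511
t: 31.85
tcp_pos: [0.4352, 0.2844, 0.1758]
ee_rot: [[0.869, 0.494, 0.005], [0.494, -0.869, 0.001], [0.005, 0.002, -1.0]]
force: [-0.1, 0.2, -0.9]
grip_width: 0.0515
t: 32.27
tcp_pos: [0.3249, 0.374, 0.174]
ee_rot: [[0.865, 0.502, 0.001], [0.502, -0.865, 0.001], [0.001, -0.0, -1.0]]
force: [0.4, 0.0, 0.5]
grip_width: 0.0514
frac [0.1799 0.492  0.3089] rowsmin 5.833048834347408
joints [ 0.856  0.071 -0.172  1.327 -0.     1.901] yaw x 30.12625418245229 tilt [ 1.e-03  8.e-04 -1.e+00] p [0.32488121 0.37400123 0.17398764] F [0.3743053  0.03053591 0.48871201] M [-0.00306725  0.04252627 -0.0003492 ] w 0.051382573536821415
top [[227, 216, 12, 33, 51], [242, 218, 19, 27, 145], [231, 222, 11, 12, 60], [413, 225, 33, 18, 264], [242, 237, 9, 8, 47], [0, 284, 185, 116, 11628], [280, 349, 114, 51, 2500], [541, 359, 99, 41, 2412], [331, 380, 9, 14, 23], [341, 385, 9, 15, 45], [315, 389, 22, 11, 61], [355, 391, 11, 9, 30], [351, 393, 8, 7, 30]]
side [[422, 0, 39, 76, 1681], [493, 0, 36, 79, 1694], [542, 0, 98, 151, 5918], [583, 12, 8, 6, 23], [466, 79, 91, 93, 1699], [560, 105, 80, 140, 4977], [498, 137, 43, 47, 403], [343, 144, 14, 28, 194], [539, 156, 6, 6, 17], [476, 165, 56, 28, 460], [537, 167, 14, 8, 46], [472, 173, 7, 8, 28], [585, 176, 6, 11, 17], [480, 178, 24, 16, 106], [478, 183, 24, 15, 106], [458, 189, 9, 18, 99], [435, 197, 92, 109, 3516], [504, 199, 4, 18, 39], [473, 201, 30, 19, 97], [570, 243, 16, 12, 74], [594, 260, 19, 12, 83], [339, 262, 38, 17, 207], [341, 272, 21, 14, 133], [361, 278, 13, 14, 100], [337, 285, 43, 22, 328], [346, 286, 6, 6, 17], [355, 293, 7, 4, 22]]
```

View pics/c9.png

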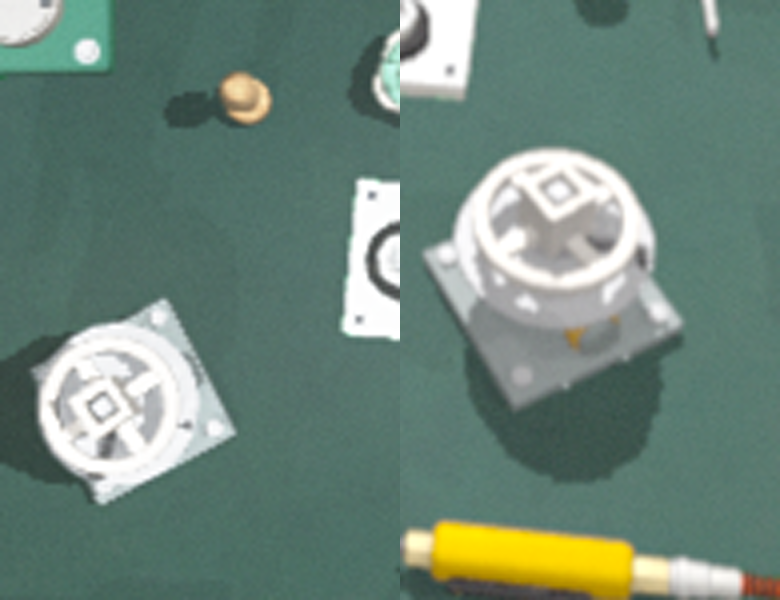

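The last picture shows the wheel on the valve, boss up and concentric, with the bore filled by the spindle tip at top px (244,231). No bystander changed. One numeric check that the pointer is against its far pin, then I'll hand in.

```bash
python3 - <<'E'
from h import *
t=cv2.imread("pics/t6.png").max(2)
A=np.array([.4862,.2402,.06])
for deg in range(-145,-215,-5):
    v=np.radians(deg);q=[proj("top",A+np.r_[r*np.cos(v),r*np.sin(v),0])[0] for r in(.022,.026,.03,.034)]
    print(deg,[int(t[int(round(y)),int(round(x))]) for x,y in q])
g=cv2.imread("pics/t6.png").min(2);K=6
big=cv2.resize(g[221:243,233:256],None,fx=K,fy=K,interpolation=cv2.INTER_CUBIC)
print("rim top centre expected px",proj("top",[[.4862,.2402,.076]]))
E
python3 -c "
from bench import arm;print(arm.sign_off())"
```

```text
-145 [255, 255, 254, 242]
-150 [255, 255, 255, 249]
-155 [255, 255, 255, 253]
-160 [255, 255, 247, 233]
-165 [255, 234, 198, 203]
-170 [233, 188, 186, 190]
-175 [184, 177, 191, 194]
-180 [118, 156, 163, 183]
-185 [118, 142, 163, 134]
-190 [101, 121, 119, 108]
-195 [130, 130, 109, 116]
-200 [130, 161, 144, 180]
-205 [247, 192, 190, 244]
-210 [255, 231, 245, 248]
rim top centre expected px [[245.09997862 231.11857558]]
the job is handed in; nothing more can be done
None
```

I took the wheel out of the rack, laid it flat on the bench boss up and let go. I then gripped it by the boss, seated it on the spindle, turned it clockwise to the stop, let go and backed the arm away. I handed in about 32 s into the 72 s limit; there was no verdict.

**Last checks**
- **Seating:** the wheel stopped at the expected height (reported z 0.0505 m) and pushed back with about 16 N, so it sits on the collar.
- **Turning:** it took about 0.12 N·m through the swing. That rose to 1.2 N·m after 62°, against my estimate of 58° plus up to 6° of play. In the last picture the darkest direction round the spindle is −190° to −195°; I predicted −192° for shut. It is partly hidden by spokes and shadow, so it counts as supporting evidence only.
- **Other parts:** comparing the first and last pictures shows changes only at the rack slot, the valve and the arm with its shadow. The bystanders have not moved.

**What disagreed or went wrong**
- **Tool position:** the reported tool point (TCP) is about 35–40 mm farther along the tool than the real fingertips. The first pinch closed on air above the rim, so I corrected for the offset from then on.
- **Placing:** joint 3 reached its range limit while I was tilting the wheel, and the tool was pushed about 3 cm aside and up. I set the wheel down less tilted, at about 39°.
- **Grip width:** it reads about 1 mm low.

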